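# Hang the hand magnifier on its peg and close the case

## Robot

A 7-joint arm with a two-finger parallel gripper is mounted at the origin on the work surface. World frame = base frame: x ahead of the robot, y to its left, z up, the work surface at z = 0. Lengths are in mm, angles in rad, forces in N, time in s.
With the tool pointing down it reaches from about 400 to 875 mm from the base axis. Payload 4.4 kg.
Tool frame: the origin (TCP) lies at the very end of the fingers, on their centre line; the grasp point (between the pads) lies 19 mm behind it; z points along the fingers, y is the direction in which the jaws open and shut (so a half turn about z gives the same grasp; the last joint's range is limited). The gripper opens to 85 mm and grips with 20 to 120 N. Pads are 22 mm wide; open, the fingers measure 114 mm over their backs; the gripper's body (76 mm by 85 mm) begins 54 mm behind the grasp point. The pads swing forward as they close: fully open they stand 13 mm farther back than shut.
Start: joints at [-0.066, 0.628, 0.038, 1.517, -0.027, 0.996, -0.02], TCP at [650.014, 0.027, 231.313] pointing down, gripper open.
Joint ranges: [-3.06, 3.06], [-0.37, 2.12], [-1.25, 1.32], [0.18, 2.47], [-1.1, 4.24], [0.23, 1.98], [-2.94, 2.94]. Speed limits (rad/s): [2.57, 2.57, 3.14, 3.14, 3.14, 3.14, 3.14].

## Interface

Orientations are given as [roll, pitch, yaw] about the fixed x, y, z axes, in that order (R = Rz(yaw) Ry(pitch) Rx(roll)).
In Python, from cell import ctrl, eyes gives the robot as it stands.
- The arm moves only by the tool move_arm, never from a script. Its argument "increments" is a list of rows, each a list of 6 numbers: the shift along the tool's x, y, z in cm, then the turn, a rotation vector about the tool's x, y, z in degrees. In form: [[x, y, z, wx, wy, wz], ...]. A call has 1 to 20 rows; each row is the pose to reach, as a shift and turn from the pose commanded when the call began, along the tool's axes at that moment; what a row does not reach only later rows make up. A row lasts 1/10 s, in which the tool goes at most 50 mm and 8.59 degrees, less where a joint would pass 70% of its speed; a pose out of reach is approached as far as the arm can. A call with a gripper value outside its range is refused whole. "grip" is the opening, from -1 (shut) to 1 (fully open), set as the call begins (left out, the last holds). The fingers move at their own pace and stop on an object; the grip force is fixed at half the most. Time passes only in rows, so rows that repeat a pose let the fingers close. It gives the time, the measured TCP pose, the force and the opening at its end, in the units of the state.
- ctrl.read_state(): the state, without advancing time (a new reading comes with each control period).
- eyes.get_image(name): name is "scene" or "side" or "wrist"; returns the picture (384x512x3 uint8, red, green, blue); there is no depth.
- eyes.calibration(name): a dict with "fx", "fy", "cx", "cy" (pixels), "dist" ([k1, k2, p1, p2, k3] as OpenCV has them; the pictures are not rectified), "pose" (4x4, takes a point from camera to world coordinates); the wrist camera has in their place "tool_from_camera" (4x4, takes a point from camera to tool coordinates, whose origin is the TCP and whose axes are the flange's). Camera axes: x right, y up, looking along -z (the intrinsics and any distortion apply to the point x, -y, -z); pixel columns grow to the right and rows downward; lengths in mm; the calibration is good to about 2 mm. A picture is of the moment at which its call begins: read the wrist's pose just before it. calibration takes no time and is no camera call.
- ctrl.finish_job(): hands the job in, once; it reports no verdict.
The state is a dict: "clock": time; "qpos": joint angles; "qd": joint speeds; "tau": joint torques, N m; "eef_pos": TCP position; "tool_rot": TCP orientation; "force": force on the tool from outside, world axes, zero at the start; "torque": the same for the moment, N m; "width": finger opening in mm.
Only numpy, scipy, OpenCV 4.12 (cv2) and the standard library are available. Lean on these libraries where they do the work, as an engineer would, in place of code of your own. Each camera call takes 0.05 s, during which the arm holds its last target. There are 200 camera calls.

## Task

The hand magnifier stands in the white case under its loose lid. Lift the lid off and set it flat on the bench, handle up; then take the magnifier out, hang it by its eye on the peg of the stand and let it hang freely; finally put the lid back on the case so that it sits fully home. Leave the wash bottle, the seed dish and the barcode reader where they are.

Things in the scene. Friction and masses are not known exactly. Their poses are not given: they have to be found in the camera images.
- case: White case fixed to the bench, on either side of it, open at the top: 114 (x) x 184 (y) x 142 mm high, walls 7 mm. Origin: centre of its underside, z up. At its centre inside is a wooden holder block (36 x 104 mm, top 49 mm above the bench) with a slot 12.5 (x) by 84 mm (y), floor 10 mm above the bench, in which the magnifier stands.
- lid: Loose lid, 0.25 kg: white plate 126 (x) x 196 (y) x 8 mm, below it a plug (88 x 158 mm, 7 mm deep) that drops into the case mouth with 6 mm play all round, on top a grey bar handle. Origin: centre of the plate's underside: 142 mm high when home on the case, 7 mm when lying on the bench. z up; x and y along the case's x and y when home (either way round is good).
- lid_handle (a point): Point in the lid's bar handle, 30 mm above the lid's origin. The bar is 64 mm long along the lid's x, 18 mm wide along its y and rises 34 mm above the plate (from 8 to 42 mm above the lid's origin).
- magnifier: Black hand magnifier, 120 mm tall, 10 mm thick (x), 0.12 kg, upright, handle up: rectangular lens frame 80 mm wide (y), 50 mm tall; neck 22 mm wide; on top a square eye head 46 mm wide (y), from 74 to 120 mm high, with a 30 mm round hole. Origin: centre of its underside, 10 mm above the bench when it stands in the case; z up, x along the hole's axis.
- magnifier_eye (a point): Centre of the 30 mm hole of the magnifier, 97 mm above the magnifier's origin. The flat sides of the head, 46 mm apart along y, lie either side of it.
- stand: Metal peg stand fixed to the bench: dark base plate 130 x 110 x 12 mm (x from -90 to 40 mm), square post 18 mm thick at its origin, 205 mm high, and one steel peg of 10 mm diameter that leaves the post towards the stand's -x, rising slightly. Origin: foot of the post on the bench, z up.
- peg_tip (a point): Axis point at the free end of the peg (rounded end, 5 mm radius beyond it): 80 mm in front (-x of the stand) of the post's centre, 197 mm above the bench.
- peg_root (a point): Axis point of the peg where it leaves the post's front face, 9 mm in front of the post's centre, 186 mm above the bench.
- wash_bottle: Bystander: white plastic bottle, 60 mm diameter, 150 mm tall, standing. Origin: centre of its underside.
- dish: Bystander: clear round dish of white seeds, 84 mm diameter, about 27 mm tall. Origin: centre of its underside.
- reader: Bystander: black handheld barcode reader lying down, 60 x 145 x 36 mm, long along its y (from -50 to 95 mm). Origin: on its underside near the middle.
There are look-alikes about, which are no part of the job. Several things have the shape of the lid; the one meant has the colours described above.

How it is judged:
By the outcome, as a careful person would: the job done as asked, in the order asked, and still so for the second after the job is handed in, with the robot touching nothing.
It also fails if it takes over 72 s, if anything falls off the work surface, if the arm or the gripper's body presses on something with over 40 N, if the wrist force passes 120 N, or if a joint passes its speed limit or range.

## Working session

There is one attempt and no reset: what is moved stays moved. The work goes in short steps, Python scripts to look and compute and a tool call to move; the robot and the scene stay as the last step left them, time stands still between calls to the robot, and variables do not carry over. Pictures are saved under pics/ and viewed, about 8 in all and at most 12, crops included, and the job is handed in when it is done.

Besides the shell and the picture viewer there is one more tool, called after "Call:" by a JSON object that holds its "method" and its "body". move_arm: Moves the arm, as the interface text tells. Its arguments: {"type":"object","properties":{"increments":{"type":"array","items":{"type":"array","items":{"type":"number"}}},"grip":{"type":"number"}},"required":["increments"]}

```bash
ls; mkdir -p pics; python3 - <<'E'
from cell import ctrl, eyes
import cv2,numpy as np
s=ctrl.read_state();print(s)
for n in ("scene","side","wrist"):
    im=eyes.get_image(n);cv2.imwrite(f"pics/{n}0.png",im[:,:,::-1]);c=eyes.calibration(n);print(n,c)
a=cv2.imread("pics/scene0.png");b=cv2.imread("pics/side0.png")
cv2.imwrite("pics/both0.png",cv2.resize(np.vstack([a,b]),None,fx=.78,fy=.78) )
E
```

```text
pics
{'clock': 0.0, 'qpos': array([-0.06578538,  0.62933986,  0.03843059,  1.51837803, -0.02702283,
        0.99632468, -0.0199657 ]), 'qd': array([ 1.25163900e-03,  5.73804192e-04, -5.75819645e-04,  3.70186212e-04,
        8.61130984e-04, -1.70223422e-05,  2.27171878e-04]), 'tau': array([-1.11932164e-03, -5.63405585e+01,  1.22606792e+00, -1.93450052e+01,
        1.09587883e-02,  1.05136272e-02, -8.84369996e-06]), 'eef_pos': array([6.49360186e+02, 3.23857486e-02, 2.30389749e+02]), 'tool_rot': array([-3.13966009e+00, -2.64600406e-07,  1.57081256e+00]), 'force': array([-0.5776479 ,  0.03793016,  0.95821221]), 'torque': array([ 0.01449075, -0.00480811,  0.0109783 ]), 'width': 85.32067686648911}
scene {'fx': 406.82182444870125, 'fy': 406.82182444870125, 'cx': 255.28909750759027, 'cy': 189.5620100276313, 'dist': array([-0.0792779,  0.       ,  0.       ,  0.       ,  0.       ]), 'pose': array([[-7.30639610e-01, -5.63331961e-01,  3.85775663e-01,
         9.53120156e+02],
       [ 6.82655065e-01, -5.92676404e-01,  4.27453790e-01,
         6.03035382e+02],
       [-1.21582495e-02,  5.756663
[... 531 characters left out ...]
7.25025911e-01,  6.88701555e-01,
         8.12166210e+02],
       [ 0.00000000e+00,  0.00000000e+00,  0.00000000e+00,
         1.00000000e+00]])}
wrist {'fx': 307.20926532496776, 'fy': 307.20926532496776, 'cx': 256.51770006712576, 'cy': 190.84265824706756, 'dist': array([-0.02801842,  0.        ,  0.        ,  0.        ,  0.        ]), 'tool_from_camera': array([[-9.48038819e-06,  9.55077498e-01,  2.96356157e-01,
         7.47690780e+01],
       [ 9.99999914e-01, -1.14157717e-04,  3.99889969e-04,
         2.51819525e-01],
       [ 4.15757254e-04,  2.96356135e-01, -9.55077415e-01,
        -1.41964826e+02],
       [ 0.00000000e+00,  0.00000000e+00,  0.00000000e+00,
         1.00000000e+00]])}
```

View pics/scene0.png

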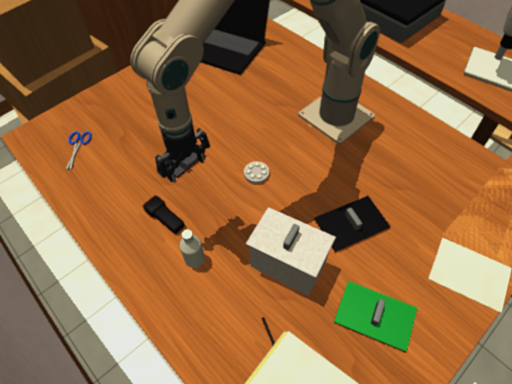

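View pics/side0.png

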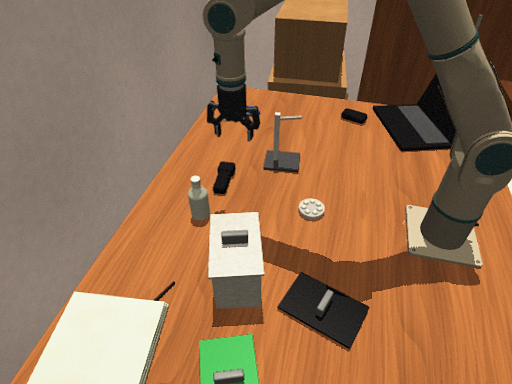

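Scene shows the white lid on the white case at (290,240). Its look-alikes are a black lid (352,220) and a green lid (378,312), both lying on the bench. The white plate with a grey bar, on the case, is the one meant. The stand shows only in the side view: base (282,161), post top (277,115), peg tip (300,118).

```bash
cat > h.py <<'E'
import cv2,numpy as np
from cell import ctrl,eyes
from scipy.spatial.transform import Rotation as R
def cam(n,st=None):
    c=eyes.calibration(n)
    K=np.array([[c['fx'],0,c['cx']],[0,c['fy'],c['cy']],[0,0,1]])
    if n=='wrist':
        T=np.eye(4);T[:3,:3]=R.from_euler('xyz',st['tool_rot']).as_matrix();T[:3,3]=st['eef_pos'];P=T@c['tool_from_camera']
    else:P=c['pose']
    return K,c['dist'],P
def ray(C,uv):
    K,d,P=C
    p=cv2.undistortPoints(np.array(uv,float).reshape(-1,1,2),K,d)[:,0]
    v=np.c_[p[:,0],-p[:,1],-np.ones(len(p))]@P[:3,:3].T
    return P[:3,3],v
def onz(C,uv,z):
    o,v=ray(C,uv);return o+v*((z-o[2])/v[:,2])[:,None]
def proj(C,X):
    K,d,P=C
    p=(np.atleast_2d(X)-P[:3,3])@P[:3,:3]
    return cv2.projectPoints(p*[1,-1,-1],np.zeros(3),np.zeros(3),K,d)[0][:,0]
def tri(C1,u1,C2,u2):
    A=[];b=[]
    for C,u in((C1,u1),(C2,u2)):
        o,v=ray(C,[u]);v=v[0]/np.linalg.norm(v);M=np.eye(3)-np.outer(v,v);A.append(M);b.append(M@o)
    return np.linalg.lstsq(np.vstack(A),np.hstack(b),rcond=None)[0]
E
python3 - <<'E'
from h import *
for n,box in (("scene",(235,200,345,300)),("side",(200,205,275,315))):
    im=cv2.imread(f"pics/{n}0.png");C=cam(n);x0,y0,x1,y1=box
    hsv=cv2.cvtColor(im,cv2.COLOR_BGR2HSV)
    sub=hsv[y0:y1,x0:x1];m=((sub[...,1]<50)&(sub[...,2]>(175))).astype(np.uint8)
    m=cv2.morphologyEx(m,cv2.MORPH_CLOSE,np.ones((3,3)))
    k,l,s,_=cv2.connectedComponentsWithStats(m);i=1+np.argmax(s[1:,4]);m=(l==i).astype(np.uint8)
    c=max(cv2.findContours(m,0,2)[0],key=cv2.contourArea)
    pts=c[:,0]+[x0,y0]
    w=onz(C,pts,150)[:,:2].astype(np.float32)
    r=cv2.minAreaRect(w);print(n,s[i],r)
    h=cv2.convexHull(c);a=cv2.approxPolyDP(h,4,True)[:,0]+[x0,y0];print(a.tolist(),onz(C,a,150)[:,:2].round().tolist())
    g=cv2.resize(im[y0:y1,x0:x1],None,fx=4,fy=4,interpolation=cv2.INTER_CUBIC);cv2.imwrite(f"pics/c_{n}.png",g)
im=cv2.imread("pics/side0.png");g=cv2.resize(im[105:180,255:325],None,fx=5,fy=5,interpolation=cv2.INTER_CUBIC)
a=cv2.imread("pics/c_scene.png");a=cv2.resize(a,(412,375))
cv2.imwrite("pics/crop1.png",np.hstack([g,a]))
C=cam('side')
print(onz(C,[(277,114.5)],205),onz(C,[(300,118)],197),onz(C,[(265,170),(298,171),(300,153),(269,152)],12).round())
E
```

```text
scene [  12    8   88   69 2942] ((558.6625366210938, 296.63397216796875), (124.28670501708984, 193.2825164794922), 18.511919021606445)
[[268, 208], [334, 237], [315, 276], [247, 243]] [[533.0, 187.0], [471.0, 368.0], [586.0, 406.0], [645.0, 226.0]]
side [   9    7   55   66 2815] ((558.220458984375, 296.0028381347656), (124.94117736816406, 194.53038024902344), 18.468217849731445)
[[257, 212], [263, 273], [209, 277], [211, 215]] [[531.0, 186.0], [471.0, 367.0], [585.0, 407.0], [645.0, 226.0]]
[[ 566.17408618 -221.32143366  205.        ]] [[ 489.0873786  -231.67504757  197.        ]] [[ 589. -156.   12.]
 [ 473. -180.   12.]
 [ 483. -289.   12.]
 [ 600. -266.   12.]]
```

View pics/crop1.png

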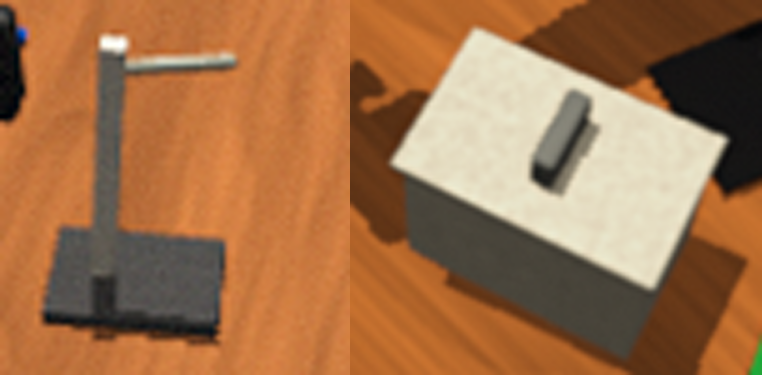

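Crop: right panel shows the white speckled lid with a grey bar on the white case (the one meant). Left panel shows the stand, with peg tip at side px (302,117) and post top at (277.6,114). Going above the lid.

Call:
{"method": "move_arm", "body": {"increments": [[5, -1.5, -1, 8, 0, 0], [5, -1.5, -1, 0, 0, 8], [10, -3, -2, 0, 0, 16], [15, -4.5, -2, 0, 0, 25], [20, -6, -2, 0, 0, 33], [25, -7.6, -2, 0, 0, 41], [28, -8.7, -2, 0, 0, 50], [29.6, -9.1, -2, 0, 0, 58], [29.6, -9.1, -2, 0, 0, 66], [29.6, -9.1, -2, 0, 0, 71.5], [29.6, -9.1, -2, 0, 0, 71.5], [29.6, -9.1, -2, 0, 0, 71.5], [29.6, -9.1, -2, 0, 0, 71.5]], "grip": 1}}

```text
clock: 1.45
eef_pos: [559.0, 295.8, 251.2]
tool_rot: [-3.141, 0.0, 0.324]
force: [-0.3, -0.4, -0.9]
width: 85.3
```

```bash
python3 - <<'E'
from h import *
s=ctrl.read_state();print(s['clock'],s['eef_pos'],np.degrees(s['tool_rot']),s['force'],s['width'])
for n in ("scene","wrist"):
    im=eyes.get_image(n)[:,:,::-1];cv2.imwrite(f"pics/{n}1.png",im)
C=cam('side');S=cam('scene')
print('bottle',onz(C,[(199,217)],0),'dish',onz(C,[(312,213)],0),'reader',onz(C,[(231,166),(219,189)],18))
print('blacklid',onz(C,[(302,275),(368,308),(348,345),(279,305)],15).round(),'green',onz(S,[(348,283),(416,312),(405,348),(336,318)],15).round())
a=cv2.imread("pics/scene1.png")[60:380,60:420];b=cv2.imread("pics/wrist1.png")
cv2.imwrite("pics/v1.png",np.hstack([cv2.resize(a,(400,356)),cv2.resize(b,(400,300),).copy() if 0 else cv2.copyMakeBorder(cv2.resize(b,(400,300)),0,56,0,0,0)]))
E
```

```text
1.45 [559.03207519 295.82655448 251.23001715] [-1.79991528e+02  1.15758009e-02  1.85759603e+01] [-0.27290838 -0.36328992 -0.93492364] 85.27514166829047
bottle [[7.41231506e+02 1.12151842e+02 1.13686838e-13]] dish [[395.21210899   5.51962397   0.        ]] reader [[ 712.80635088 -140.5153509    18.        ]
 [ 714.65600348  -11.29595272   18.        ]]
blacklid [[388. 257.  15.]
 [212. 315.  15.]
 [254. 422.  15.]
 [430. 360.  15.]] green [[482. 455.  15.]
 [414. 635.  15.]
 [513. 670.  15.]
 [580. 496.  15.]]
```

View pics/v1.png

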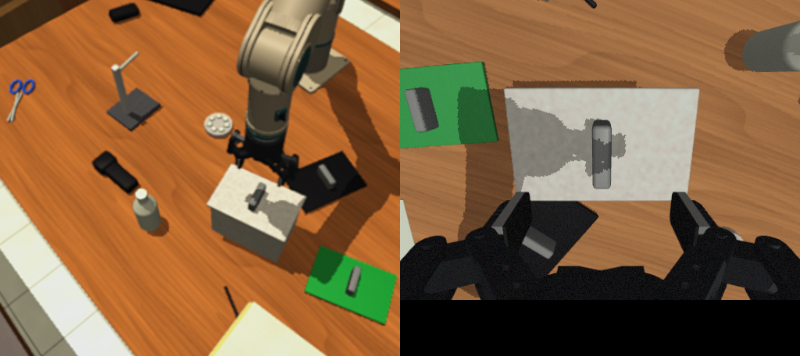

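The scene view now shows the stand clear at about (183,165) in the full image; the wrist view shows the white lid under the gripper, bar in line between the jaws. Bench around (565,20) is free for the lid. Descending to grip the bar.

Call:
{"method": "move_arm", "body": {"increments": [[0, 0, 3, 0, 0, 0], [0, 0, 6, 0, 0, 0], [0, 0, 8, 0, 0, 0], [0, 0, 9, 0, 0, 0], [0, 0, 9.5, 0, 0, 0], [0, 0, 9.5, 0, 0, 0]]}}

```text
clock: 2.15
eef_pos: [559.3, 296.0, 156.4]
tool_rot: [-3.142, -0.0, 0.323]
force: [-0.5, -0.4, 0.1]
width: 85.7
```

Call:
{"method": "move_arm", "body": {"increments": [[0, 0, 0, 0, 0, 0], [0, 0, 0, 0, 0, 0], [0, 0, 0, 0, 0, 0], [0, 0, 0, 0, 0, 0], [0, 0, 0, 0, 0, 0], [0, 0, 0, 0, 0, 0], [0, 0, 0, 0, 0, 0], [0, 0, 0, 0, 0, 0]], "grip": -1}}

```text
clock: 2.95
eef_pos: [559.4, 296.1, 156.9]
tool_rot: [-3.141, -0.001, 0.323]
force: [0.0, -0.3, 5.7]
width: 17.2
```

Call:
{"method": "move_arm", "body": {"increments": [[0, 0, -1, 0, 0, 0], [0, 0, -3, 0, 0, 0], [0, 0, -6, 0, 0, 0], [0, 0, -7, 0, 0, 0], [0, 0, -7, 0, 0, 0]]}}

```text
clock: 3.45
eef_pos: [559.7, 296.4, 227.6]
tool_rot: [-3.141, -0.003, 0.323]
force: [-0.6, 0.6, -2.4]
width: 17.1
```

```bash
python3 - <<'E'
from h import *
s=ctrl.read_state();print(s['clock'],s['eef_pos'],np.degrees(s['tool_rot']),s['force'],s['width'])
im=eyes.get_image("scene")[:,:,::-1];cv2.imwrite("pics/scene2.png",im)
im2=eyes.get_image("wrist")[:,:,::-1];cv2.imwrite("pics/wrist2.png",im2)
sx,sy=120,100
g=cv2.resize(im[100:190,140:230],(500,500),interpolation=cv2.INTER_CUBIC)
cv2.imwrite("pics/v2.png",np.hstack([g,cv2.resize(im[150:310,200:340],(300,500))]))
E
```

```text
3.45 [559.70969118 296.42230647 227.60485771] [-1.79961674e+02 -1.55461706e-01  1.85052955e+01] [-0.63261981  0.56154513 -2.35156307] 17.101486438524443
```

View pics/v2.png

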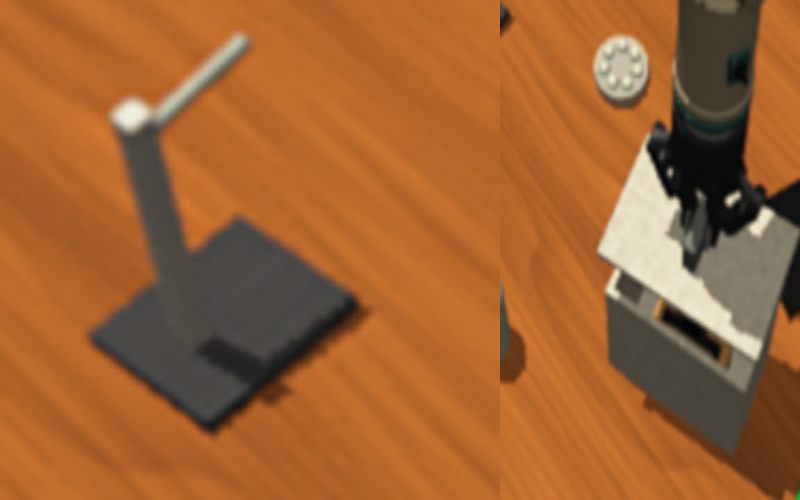

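The post is at scene px (164,121), the peg end at (184,107); the lid is clear of the case, level, with the dark magnifier just visible in the holder. Carrying the lid to the free patch.

Call:
{"method": "move_arm", "body": {"increments": [[-0.5, 1.5, 0, 0, 0, 0], [-1.5, 5, 0, 0, 0, 0], [-3, 9, 0, 0, 0, 0], [-4.2, 13.5, 0, 0, 0, 0], [-5.5, 18, 0, 0, 0, 0], [-6.7, 22, 2, 0, 0, 0], [-7.6, 25, 4, 0, 0, 0], [-8.2, 26.4, 7, 0, 0, 0], [-8.2, 26.4, 10.5, 0, 0, 0], [-8.2, 26.4, 14, 0, 0, 0], [-8.2, 26.4, 17, 0, 0, 0], [-8.2, 26.4, 19, 0, 0, 0], [-8.2, 26.4, 20, 0, 0, 0], [-8.2, 26.4, 20, 0, 0, 0]]}}

```text
clock: 4.95
eef_pos: [563.3, 18.6, 24.7]
tool_rot: [-3.141, 0.004, 0.322]
force: [-1.0, 0.0, -3.2]
width: 17.1
```

```bash
python3 - <<'E'
from h import *
C=cam('side');S=cam('scene')
for nm,a,b in (('post',(277.6,113.8),(163.9,121.1)),('tip',(301.8,117.2),(183.9,107.0))):
    X=tri(C,a,S,b);print(nm,X,proj(C,X),proj(S,X))
print(onz(S,[(163.9,121.1)],205),onz(S,[(183.9,107)],197),onz(C,[(277.6,113.8)],205),onz(C,[(301.8,117.2)],197))
k=90/500
b=np.array([(90,335),(210,425),(358,300),(238,217)])*k+[140,100]
print(onz(S,b,12).round())
E
```

```text
post [ 566.64914644 -230.57751154  201.36011733] [[277.38879966 114.07440029]] [[163.89298713 120.71500927]]
tip [ 484.15561019 -240.78630374  195.82040128] [[301.84709089 117.13915055]] [[183.90010942 107.08241796]]
[[ 569.18631196 -225.76430901  205.        ]] [[ 484.56016222 -239.95322482  197.        ]] [[ 565.1668229  -226.33600698  205.        ]] [[ 484.0314481  -238.34548111  197.        ]]
[[ 612. -275.   12.]
 [ 600. -168.   12.]
 [ 475. -182.   12.]
 [ 487. -289.   12.]]
```

Call:
{"method": "move_arm", "body": {"increments": [[0, 0, 0.2, 0, 0, 0], [0, 0, 0.4, 0, 0, 0], [0, 0, 0.5, 0, 0, 0], [0, 0, 0.5, 0, 0, 0]]}}

```text
clock: 5.35
eef_pos: [565.4, 19.8, 21.9]
tool_rot: [3.141, -0.001, 0.323]
force: [0.5, 0.3, -1.6]
width: 17.3
```

Call:
{"method": "move_arm", "body": {"increments": [[0, 0, 0.1, 0, 0, 0], [0, 0, 0.1, 0, 0, 0]]}}

```text
clock: 5.55
eef_pos: [565.4, 19.8, 21.8]
tool_rot: [-3.141, -0.001, 0.323]
force: [-1.6, -0.7, 8.2]
width: 16.9
```

Call:
{"method": "move_arm", "body": {"increments": [[0, 0, 0, 0, 0, 0], [0, 0, 0, 0, 0, 0], [0, 0, 0, 0, 0, 0], [0, 0, 0, 0, 0, 0], [0, 0, -1, 0, 0, 0], [0, 0, -4, 0, 0, 0], [0, 0, -9, 0, 0, 0], [0, 0, -14, 0, 0, 0], [0, 0, -19, 0, 0, 0], [0, 0, -23, 0, 0, 0], [0, 0, -25, 0, 0, 0], [0, 0, -25, 0, 0, 0]], "grip": 1}}

```text
clock: 6.75
eef_pos: [566.9, 19.4, 274.5]
tool_rot: [3.14, -0.007, 0.323]
force: [-0.4, -0.4, -0.3]
width: 85.4
```

Call:
{"method": "move_arm", "body": {"increments": [[0.5, -1.5, 0, 0, 0, 0], [1.5, -5, 0, 0, 0, 0], [3, -9.5, 0, 0, 0, 0], [4.4, -14.2, 0, 0, 0, 0], [5.8, -18.8, 0, 0, 0, 0], [7, -22.7, 1, 0, 0, 0], [7.8, -25.3, 3, 0, 0, 0], [8.2, -26.4, 5, 0, 0, 0], [8.2, -26.4, 5, 0, 0, 0], [8.2, -26.4, 5, 0, 0, 0]]}}

```text
clock: 7.75
eef_pos: [558.0, 295.6, 219.0]
tool_rot: [3.14, 0.003, 0.323]
force: [0.8, -0.6, -0.2]
width: 85.3
```

```bash
python3 - <<'E'
from h import *
s=ctrl.read_state();print(s['clock'],s['eef_pos'],np.degrees(s['tool_rot']),s['force'])
im2=eyes.get_image("wrist")[:,:,::-1];cv2.imwrite("pics/wrist3.png",im2)
im=eyes.get_image("scene")[:,:,::-1];cv2.imwrite("pics/scene3.png",im)
C=cam('wrist',s);p=proj(C,[(558.5,296.3,130),(558.5,296.3,142)]);print(p)
print(proj(cam('scene'),[(565,20,15)]))
c=p[0].astype(int);g=im2[40:260,130:400]
cv2.imwrite("pics/v3.png",np.hstack([cv2.resize(g,(540,440),interpolation=cv2.INTER_CUBIC),cv2.resize(im[100:275,120:220],(251,440))]))
E
```

```text
7.75 [557.97215081 295.63793704 219.00569589] [179.92940936   0.18424016  18.51540299] [ 0.7738604  -0.62978594 -0.15266347]
[[254.58027484 194.3210378 ]
 [254.48069224 199.28495456]]
[[222.70591724 204.617874  ]]
```

View pics/v3.png

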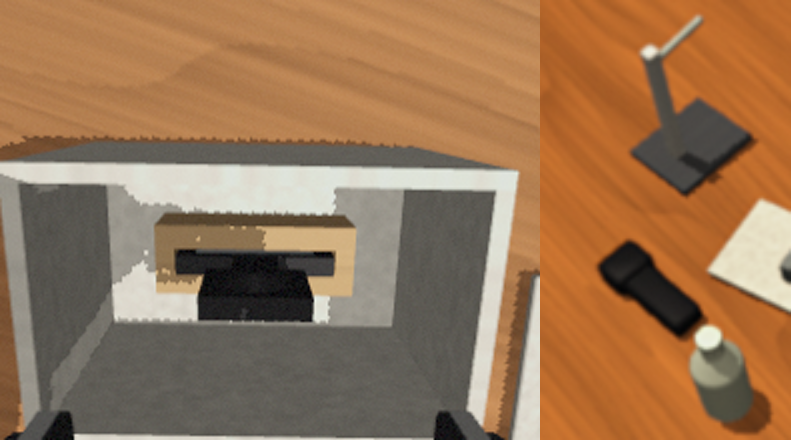

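The wrist crop shows the magnifier standing in the slot. Its head top is at full px (258,195), within about 1.5 mm of the gripper's centre line. In the scene view the lid lies flat. Going down onto the head.

Call:
{"method": "move_arm", "body": {"increments": [[0, 0.15, 2, 0, 0, 0], [0, 0.15, 5, 0, 0, 0], [0, 0.15, 8, 0, 0, 0], [0, 0.15, 10.5, 0, 0, 0], [0, 0.15, 12, 0, 0, 0], [0, 0.15, 12.8, 0, 0, 0], [0, 0.15, 12.8, 0, 0, 0]]}}

```text
clock: 8.55
eef_pos: [559.7, 294.1, 92.3]
tool_rot: [3.141, 0.0, 0.322]
force: [-0.1, -0.5, -0.1]
width: 85.2
```

Call:
{"method": "move_arm", "body": {"increments": [[0, 0, 0, 0, 0, 0], [0, 0, 0, 0, 0, 0], [0, 0, 0, 0, 0, 0], [0, 0, 0, 0, 0, 0], [0, 0, 0, 0, 0, 0], [0, 0, 0, 0, 0, 0]], "grip": -1}}

```text
clock: 9.15
eef_pos: [560.2, 295.1, 93.6]
tool_rot: [-3.141, -0.002, 0.323]
force: [-0.3, 1.2, 6.7]
width: 44.8
```

Call:
{"method": "move_arm", "body": {"increments": [[0, 0, -1, 0, 0, 0], [0, 0, -3, 0, 0, 0], [0, 0, -6, 0, 0, 0], [0, 0, -9, 0, 0, 0], [0, 0, -12, 0, 0, 0], [0, 0, -15, 0, 0, 0], [0, 0, -17, 0, 0, 0], [0, 0, -18, 0, 0, 0], [0, 0, -18, 0, 0, 0]]}}

```text
clock: 10.05
eef_pos: [559.9, 294.7, 273.7]
tool_rot: [-3.141, -0.002, 0.323]
force: [0.7, -0.2, -2.5]
width: 45.1
```

Call:
{"method": "move_arm", "body": {"increments": [[-0.8, 1.5, 0, 0, 0, 0], [-2.5, 4.5, 0, 0, 0, 1], [-4.7, 8.1, 0, 0, 0, 2], [-7, 12, 0, 0, 0, 3], [-9.3, 16, 0, 0, 0, 4], [-11.6, 20, 0, 0, 0, 5], [-14, 24, 0, 0, 0, 6], [-16.3, 28, 0, 0, 0, 7], [-18.6, 32, 0, 0, 0, 8], [-21, 36, 0, 0, 0, 9], [-23.2, 40, 1, 0, 0, 9.5], [-25.3, 43.5, 3, 0, 0, 9.5], [-26.8, 46, 5, 0, 0, 9.5], [-27.5, 47.3, 7, 0, 0, 9.5], [-27.7, 47.6, 8.5, 0, 0, 9.5], [-27.7, 47.6, 9.2, 0, 0, 9.5], [-27.7, 47.6, 9.2, 0, 0, 9.5], [-27.7, 47.6, 9.2, 0, 0, 9.5]]}}

```text
clock: 11.85
eef_pos: [447.6, -244.3, 180.4]
tool_rot: [-3.141, 0.0, 0.158]
force: [0.6, -1.1, -0.3]
width: 44.9
```

```bash
python3 - <<'E'
from h import *
s=ctrl.read_state();print(s['clock'],s['eef_pos'],np.degrees(s['tool_rot']),s['force'])
I={}
for n in("wrist","scene","side"):
    I[n]=eyes.get_image(n)[:,:,::-1];cv2.imwrite(f"pics/{n}4.png",I[n])
g=lambda n,a,b,c,d,w:cv2.resize(I[n][b:d,a:c],w,interpolation=cv2.INTER_CUBIC)
cv2.imwrite("pics/v4.png",np.vstack([np.hstack([g('side',240,70,340,190,(375,450)),g('scene',130,70,250,190,(425,450))])]))
print(proj(cam('side'),s['eef_pos']+[0,0,14]),proj(cam('scene'),s['eef_pos']+[0,0,14]))
E
```

```text
11.85 [ 447.602847   -244.26368207  180.35622125] [-1.79976851e+02  2.27827154e-02  9.03470821e+00] [ 0.63242833 -1.13868451 -0.33744799]
[[312.7104316 118.4190035]] [[192.53619292 101.25824906]]
```

View pics/v4.png

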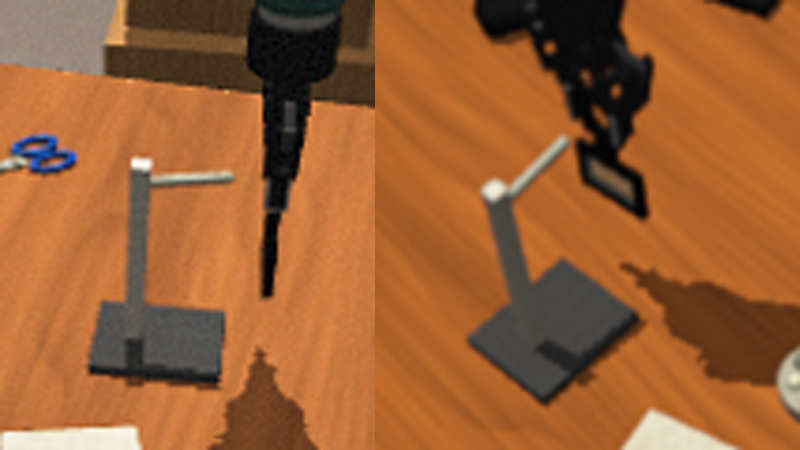

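View pics/wrist4.png

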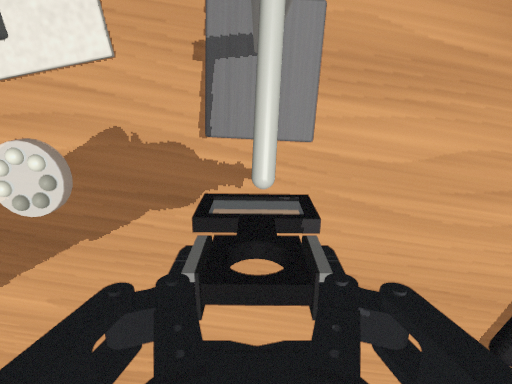

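The wrist view shows the magnifier square in the jaws, eye hole around (257,268), peg tip end at (263,187) ahead and nearly in line, peg running up to (271,10). Computing its line relative to the tool.

```bash
python3 - <<'E'
from h import *
im=cv2.imread("pics/wrist4.png");h=cv2.cvtColor(im,cv2.COLOR_BGR2HSV)
T=dict(eef_pos=np.array([0,0,0]),tool_rot=np.array([0,0,0]));C=cam('wrist',T)
def ont(uv,z):
    o,v=ray(C,[uv]);return (o+v*((z-o[2])/v[:,2])[:,None])[0]
for r in (10,40,80,120,160,180):
    m=(h[r,240:300,2]>120)&(h[r,240:300,1]<60);c=np.where(m)[0]+240
    for z in (186,197): print(r,c.min(),c.max(),z,ont((c.mean(),r),180.4-z).round(1))
print('tip end',ont((263,187),180.4-197))
print('eye px at tool', proj(C,[(0,0,-14)]))
E
```

```text
10 240 299 186 [108.6   9.3  -5.6]
10 240 299 197 [106.    8.6 -16.6]
40 259 299 186 [97.6 10.  -5.6]
40 259 299 197 [ 95.9   9.3 -16.6]
80 240 299 186 [82.2  7.3 -5.6]
80 240 299 197 [ 81.7   6.8 -16.6]
120 240 299 186 [65.8  7.4 -5.6]
120 240 299 197 [ 66.6   6.9 -16.6]
160 253 275 186 [48.1  4.5 -5.6]
160 253 275 197 [ 50.4   4.2 -16.6]
180 252 273 186 [38.8  3.9 -5.6]
180 252 273 197 [ 41.8   3.7 -16.6]
tip end [ 38.69751125   3.88957995 -16.6       ]
eye px at tool [[254.1350474  263.96881322]]
```

Call:
{"method": "move_arm", "body": {"increments": [[0, 0.25, 0, 0, 0, 1], [1, 0.25, 0, 0, 0, 3], [2, 0.25, 0, 0, 0, 3], [3, 0.25, 0, 0, 0, 3], [4, 0.3, 0, 0, 0, 3], [5, 0.35, 0, 0, 0, 3], [6, 0.4, 0, 0, 0, 3], [7, 0.5, 0, 0, 0, 3], [7.5, 0.5, 0, 0, 0, 3], [7.5, 0.5, 0, 0, 0, 3]]}}

```text
clock: 13.0
eef_pos: [523.5, -237.6, 180.1]
tool_rot: [3.142, -0.0, 0.106]
force: [0.2, 0.2, -2.4]
width: 45.3
```

```bash
python3 - <<'E'
from h import *
s=ctrl.read_state();print(s['clock'],s['eef_pos'],np.degrees(s['tool_rot']),s['force'],s['torque'])
I={}
for n in("wrist","scene","side"):
    I[n]=eyes.get_image(n)[:,:,::-1];cv2.imwrite(f"pics/{n}5.png",I[n])
g=lambda n,a,b,c,d,w:cv2.resize(I[n][b:d,a:c],w,interpolation=cv2.INTER_CUBIC)
cv2.imwrite("pics/v5.png",np.hstack([g('side',250,80,330,180,(350,440)),g('wrist',150,100,370,320,(440,440))]))
E
```

```text
13.0 [ 523.46648314 -237.64261889  180.10304321] [ 1.79998559e+02 -7.04227389e-03  6.05087968e+00] [ 0.15509428  0.15242223 -2.42495629] [ 0.0114173  -0.0050495   0.02774385]
```

View pics/v5.png

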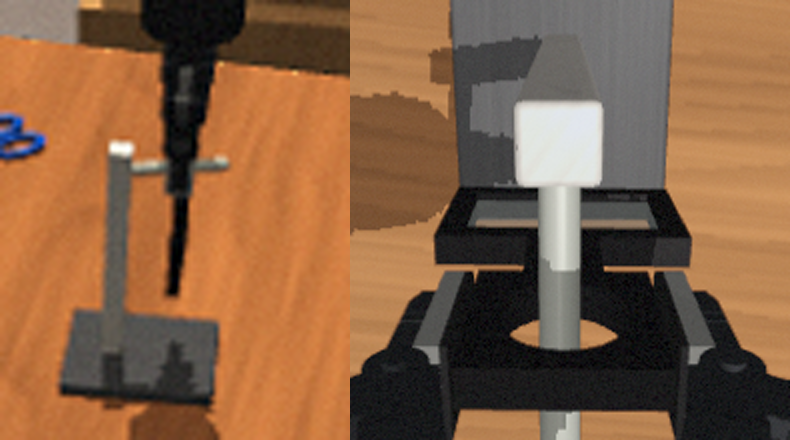

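The peg passes through the eye, centred within 1 mm, with no contact force. Lowering until the eye rests on it.

Call:
{"method": "move_arm", "body": {"increments": [[0, 0, 0.4, 0, 0, 0], [0, 0, 0.8, 0, 0, 0], [0, 0, 1.1, 0, 0, 0], [0, 0, 1.1, 0, 0, 0]]}}

```text
clock: 13.55
eef_pos: [522.3, -237.9, 169.2]
tool_rot: [-3.141, 0.001, 0.104]
force: [-1.0, 0.1, 0.7]
width: 45.0
```

Call:
{"method": "move_arm", "body": {"increments": [[0, 0, 0.1, 0, 0, 0], [0, 0, 0.1, 0, 0, 0]]}}

```text
clock: 13.75
eef_pos: [522.4, -237.9, 168.9]
tool_rot: [-3.141, 0.0, 0.105]
force: [-2.1, 1.7, 5.8]
width: 45.3
```

Contact (about 6 N). Releasing, and rising a little at first.

Call:
{"method": "move_arm", "body": {"increments": [[0, 0, 0, 0, 0, 0], [0, 0, 0, 0, 0, 0], [0, 0, 0, 0, 0, 0], [0, 0, 0, 0, 0, 0], [0, 0, 0, 0, 0, 0]], "grip": 1}}

```text
clock: 14.25
eef_pos: [522.7, -237.9, 168.2]
tool_rot: [-3.142, 0.0, 0.105]
force: [-0.7, -0.6, -0.2]
width: 85.4
```

Call:
{"method": "move_arm", "body": {"increments": [[0, 0, -1, 0, 0, 0], [0, 0, -3, 0, 0, 0], [0, 0, -6, 0, 0, 0], [0, 0, -9, 0, 0, 0], [0, 0, -11, 0, 0, 0], [0, 0, -12, 0, 0, 0], [0, 0, -12, 0, 0, 0]]}}

```text
clock: 14.95
eef_pos: [523.3, -238.3, 289.9]
tool_rot: [3.14, -0.003, 0.105]
force: [-0.4, -0.1, -0.0]
width: 85.5
```

```bash
python3 - <<'E'
from h import *
s=ctrl.read_state();print(s['clock'],s['eef_pos'],np.degrees(s['tool_rot']),s['force'])
I={}
for n in("scene","side"):
    I[n]=eyes.get_image(n)[:,:,::-1];cv2.imwrite(f"pics/{n}6.png",I[n])
g=lambda n,a,b,c,d,w:cv2.resize(I[n][b:d,a:c],w,interpolation=cv2.INTER_CUBIC)
cv2.imwrite("pics/v6.png",np.hstack([g('side',250,80,330,180,(350,440)),g('scene',130,70,330,270,(440,440))]))
# lid on bench, plate top z=15
for n,(x0,y0,x1,y1) in (("scene",(170,160,290,260)),("side",(200,140,320,230))):
    im=I[n];h=cv2.cvtColor(im,cv2.COLOR_BGR2HSV)[y0:y1,x0:x1]
    m=((h[...,1]<60)&(h[...,2]>140)).astype(np.uint8)
    k,l,st,_=cv2.connectedComponentsWithStats(m)
    for i in range(1,k):
        if st[i,4]>300:
            c=max(cv2.findContours((l==i).astype(np.uint8),0,2)[0],key=cv2.contourArea)[:,0]+[x0,y0]
            print(n,st[i],cv2.minAreaRect(onz(cam(n),c,15)[:,:2].astype(np.float32)))
E
```

```text
14.95 [ 523.3353644  -238.29012483  289.85466196] [ 1.79928113e+02 -1.56408675e-01  6.00184103e+00] [-0.37578938 -0.09288332 -0.02187131]
scene [  17   20   73   53 1892] ((564.6741943359375, 22.501060485839844), (125.09507751464844, 194.15846252441406), 18.517488479614258)
side [  13   44   70   46 1467] ((603.298095703125, 38.58131408691406), (211.23416137695312, 204.583984375), 16.976970672607422)
```

View pics/v6.png

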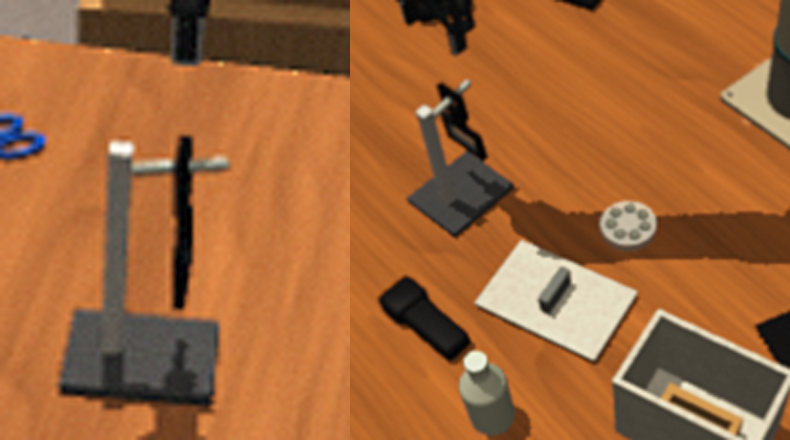

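The magnifier hangs freely on the peg (side view: vertical below the peg at (292,117)). The lid lies flat, centre (565,21), yaw 18.5°. Going back for the lid.

Call:
{"method": "move_arm", "body": {"increments": [[0.5, -1.5, -0.5, 0, 0, -1], [1.4, -5, -0.5, 0, 0, -2.5], [2.6, -9.5, -0.5, 0, 0, -5], [3.9, -14, 0, 0, 0, -7], [5, -18.5, 2, 0, 0, -9], [6.2, -22.5, 5, 0, 0, -11], [6.9, -25.3, 9, 0, 0, -12.5], [6.9, -25.3, 13, 0, 0, -12.5], [6.9, -25.3, 17, 0, 0, -12.5], [6.9, -25.3, 20, 0, 0, -12.5], [6.9, -25.3, 20, 0, 0, -12.5]]}}

```text
clock: 16.15
eef_pos: [560.8, 22.5, 84.0]
tool_rot: [-3.138, 0.009, 0.324]
force: [-0.5, 0.5, 0.3]
width: 85.5
```

Call:
{"method": "move_arm", "body": {"increments": [[0, 0, 2, 0, 0, 0], [0, 0, 4, 0, 0, 0], [0, 0, 5.5, 0, 0, 0], [0, 0, 6.4, 0, 0, 0], [0, 0, 6.6, 0, 0, 0], [0, 0, 6.6, 0, 0, 0]]}}

```text
clock: 16.75
eef_pos: [565.1, 21.0, 22.6]
tool_rot: [3.142, -0.0, 0.323]
force: [-0.2, 0.2, -1.4]
width: 85.6
```

Call:
{"method": "move_arm", "body": {"increments": [[0, 0, 0, 0, 0, 0], [0, 0, 0, 0, 0, 0], [0, 0, 0, 0, 0, 0], [0, 0, 0, 0, 0, 0], [0, 0, 0, 0, 0, 0], [0, 0, 0, 0, 0, 0], [0, 0, 0, 0, 0, 0], [0, 0, 0, 0, 0, 0]], "grip": -1}}

```text
clock: 17.55
eef_pos: [565.3, 20.8, 22.8]
tool_rot: [3.141, -0.001, 0.323]
force: [-0.1, -0.6, 5.4]
width: 16.9
```

Call:
{"method": "move_arm", "body": {"increments": [[0, 0, -1, 0, 0, 0], [0, 0, -4, 0, 0, 0], [0, 0, -8, 0, 0, 0], [0, 0, -12, 0, 0, 0], [0, 0, -16, 0, 0, 0], [0, 0, -19, 0, 0, 0], [0, 0, -20, 0, 0, 0], [0, 0, -20, 0, 0, 0], [0, 0, -20, 0, 0, 0]]}}

```text
clock: 18.45
eef_pos: [563.6, 21.2, 220.7]
tool_rot: [-3.141, 0.003, 0.323]
force: [-0.0, 1.0, -4.0]
width: 16.8
```

```bash
python3 - <<'E'
from h import *
s=ctrl.read_state();print(s['clock'],s['eef_pos'],np.degrees(s['tool_rot']),s['force'])
# case outer rim (z=142) from scene6/side6 bright+grey silhouette: rim corners
for n,(x0,y0,x1,y1) in (("scene",(235,195,350,310)),("side",(200,205,275,315))):
    im=eyes.get_image(n)[:,:,::-1];cv2.imwrite(f"pics/{n}7.png",im)
    h=cv2.cvtColor(im,cv2.COLOR_BGR2HSV)[y0:y1,x0:x1]
    m=((h[...,1]<45)&(h[...,2]>170)).astype(np.uint8)
    m=cv2.morphologyEx(m,cv2.MORPH_CLOSE,np.ones((3,3)))
    k,l,st,_=cv2.connectedComponentsWithStats(m);i=1+np.argmax(st[1:,4])
    c=max(cv2.findContours((l==i).astype(np.uint8),0,2)[0],key=cv2.contourArea)[:,0]+[x0,y0]
    print(n,cv2.minAreaRect(onz(cam(n),c,142)[:,:2].astype(np.float32)))
E
```

```text
18.45 [563.56513028  21.23758493 220.70123359] [-1.79938218e+02  1.69034297e-01  1.85130425e+01] [-0.03629484  0.99870301 -4.01377378]
scene ((556.69873046875, 296.48095703125), (112.26436614990234, 182.14291381835938), 17.385778427124023)
side ((557.6878051757812, 295.9121398925781), (111.24153137207031, 183.5990447998047), 17.500043869018555)
```

Call:
{"method": "move_arm", "body": {"increments": [[0.5, -1.5, 0, 0, 0, 1], [1.5, -5, 0, 0, 0, 1], [3, -9.5, 0, 0, 0, 1], [4.4, -14.2, 0, 0, 0, 1], [5.8, -18.8, 0, 0, 0, 1], [7, -22.7, 0, 0, 0, 1], [7.7, -25.2, 1.5, 0, 0, 1], [8, -26.3, 3, 0, 0, 1], [8, -26.3, 4.4, 0, 0, 1], [8, -26.3, 4.4, 0, 0, 1], [8, -26.3, 4.4, 0, 0, 1]]}}

```text
clock: 19.65
eef_pos: [557.8, 292.5, 177.8]
tool_rot: [3.14, 0.001, 0.302]
force: [-0.2, -0.4, -1.9]
width: 17.0
```

```bash
python3 - <<'E'
from h import *
s=ctrl.read_state();print(s['clock'],s['eef_pos'],np.degrees(s['tool_rot']),s['force'])
z=s['eef_pos'][2]-15.7+8;I={}
for n,(x0,y0,x1,y1) in (("scene",(225,180,350,310)),("side",(195,190,280,315))):
    im=eyes.get_image(n)[:,:,::-1];cv2.imwrite(f"pics/{n}8.png",im);I[n]=im
    h=cv2.cvtColor(im,cv2.COLOR_BGR2HSV)[y0:y1,x0:x1]
    m=((h[...,1]<50)&(h[...,2]>130)).astype(np.uint8)
    k,l,st,_=cv2.connectedComponentsWithStats(m);i=1+np.argmax(st[1:,4])
    c=max(cv2.findContours((l==i).astype(np.uint8),0,2)[0],key=cv2.contourArea)[:,0]+[x0,y0]
    print(n,cv2.minAreaRect(onz(cam(n),c,z)[:,:2].astype(np.float32)))
g=lambda n,a,b,c,d,w:cv2.resize(I[n][b:d,a:c],w,interpolation=cv2.INTER_CUBIC)
cv2.imwrite("pics/v8.png",np.hstack([g('side',190,190,290,320,(340,440)),g('scene',220,170,350,310,(410,440))]))
E
```

```text
19.65 [557.81814069 292.49532703 177.78843371] [1.79880603e+02 8.51091437e-02 1.72839441e+01] [-0.15022782 -0.36156333 -1.85753251]
scene ((564.6544799804688, 296.76007080078125), (110.958251953125, 193.7587890625), 16.894804000854492)
side ((557.8226318359375, 293.89373779296875), (123.31390380859375, 194.69590759277344), 17.291337966918945)
```

View pics/v8.png

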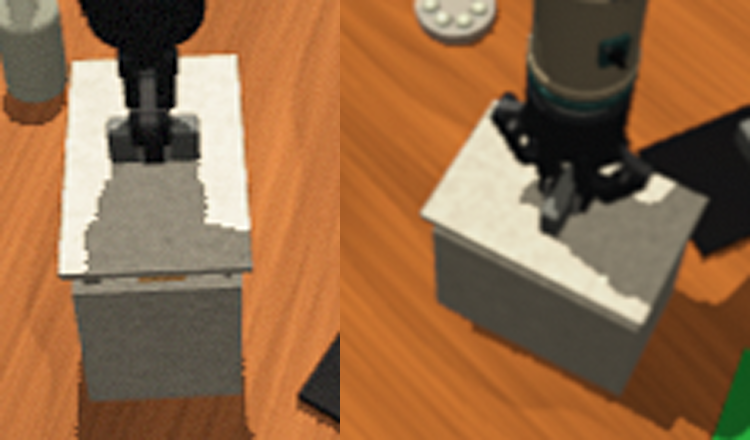

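The lid hovers level over the case, nearly square to it. The pose may still have been settling, so I hold briefly and re-read.

Call:
{"method": "move_arm", "body": {"increments": [[0, 0, 0.3, 0, 0, 0], [0, 0, 0.5, 0, 0, 0], [0, 0, 0.5, 0, 0, 0]]}}

```text
clock: 20.05
eef_pos: [557.2, 295.5, 173.3]
tool_rot: [-3.141, 0.0, 0.305]
force: [0.5, -0.1, -3.6]
width: 17.1
```

Call:
{"method": "move_arm", "body": {"increments": [[0, 0, 0.3, 0, 0, 0], [0, 0, 0.6, 0, 0, 0], [0, 0, 0.9, 0, 0, 0], [0, 0, 1.2, 0, 0, 0], [0, 0, 1.2, 0, 0, 0]]}}

```text
clock: 20.55
eef_pos: [556.9, 295.6, 160.7]
tool_rot: [3.141, 0.001, 0.306]
force: [-0.6, 0.0, -2.5]
width: 16.8
```

Plug is in without contact. Lowering the last few mm.

Call:
{"method": "move_arm", "body": {"increments": [[0, 0, 0.1, 0, 0, 0], [0, 0, 0.2, 0, 0, 0], [0, 0, 0.3, 0, 0, 0], [0, 0, 0.3, 0, 0, 0]]}}

```text
clock: 20.95
eef_pos: [557.2, 295.7, 158.2]
tool_rot: [-3.142, 0.0, 0.305]
force: [0.8, 0.4, -3.0]
width: 16.9
```

Call:
{"method": "move_arm", "body": {"increments": [[0, 0, 0.1, 0, 0, 0], [0, 0, 0.15, 0, 0, 0], [0, 0, 0.15, 0, 0, 0]]}}

```text
clock: 21.25
eef_pos: [557.4, 295.8, 157.8]
tool_rot: [-3.141, -0.001, 0.305]
force: [-3.0, -0.5, 4.8]
width: 16.9
```

Contact at the expected home height (157.8, against 157.7 predicted). Releasing and backing off.

Call:
{"method": "move_arm", "body": {"increments": [[0, 0, 0, 0, 0, 0], [0, 0, 0, 0, 0, 0], [0, 0, 0, 0, 0, 0], [0, 0, 0, 0, 0, 0], [0, 0, -1, 0, 0, 0], [0, 0, -4, 0, 0, 0], [0, 0, -8, 0, 0, 0], [0, 0, -12, 0, 0, 0], [-3, 8, -15, 0, 0, 0], [-4, 12, -15, 0, 0, 0], [-5, 16, -15, 0, 0, 0], [-5, 18, -15, 0, 0, 0], [-5, 18, -15, 0, 0, 0], [-5, 18, -15, 0, 0, 0]], "grip": 1}}

```text
clock: 22.65
eef_pos: [564.0, 107.9, 307.8]
tool_rot: [-3.141, -0.001, 0.302]
force: [-0.2, 0.3, -0.7]
width: 85.0
```

```bash
python3 - <<'E'
from h import *
s=ctrl.read_state();print(s['clock'],s['eef_pos'],s['force'],s['width'])
I={}
for n,(x0,y0,x1,y1) in (("scene",(235,200,345,300)),("side",(200,205,275,315))):
    im=eyes.get_image(n)[:,:,::-1];cv2.imwrite(f"pics/{n}9.png",im);I[n]=im
    h=cv2.cvtColor(im,cv2.COLOR_BGR2HSV)[y0:y1,x0:x1]
    m=((h[...,1]<50)&(h[...,2]>175)).astype(np.uint8);m=cv2.morphologyEx(m,cv2.MORPH_CLOSE,np.ones((3,3)))
    k,l,st,_=cv2.connectedComponentsWithStats(m);i=1+np.argmax(st[1:,4])
    c=max(cv2.findContours((l==i).astype(np.uint8),0,2)[0],key=cv2.contourArea)[:,0]+[x0,y0]
    print(n,cv2.minAreaRect(onz(cam(n),c,150)[:,:2].astype(np.float32)))
g=lambda n,a,b,c,d,w:cv2.resize(I[n][b:d,a:c],w,interpolation=cv2.INTER_CUBIC)
cv2.imwrite("pics/v9.png",np.hstack([g('side',180,90,340,320,(386,555)),g('scene',130,90,345,300,(410,400)) if 0 else g('scene',130,90,345,380,(410,555))]))
E
```

```text
22.65 [564.03813897 107.89104805 307.75087586] [-0.23443349  0.29870615 -0.7435354 ] 85.03036489246684
scene ((556.7510986328125, 297.2400207519531), (124.07784271240234, 194.0789031982422), 17.541894912719727)
side ((556.3292846679688, 297.01544189453125), (124.2732162475586, 194.7852020263672), 17.596548080444336)
```

View pics/v9.png

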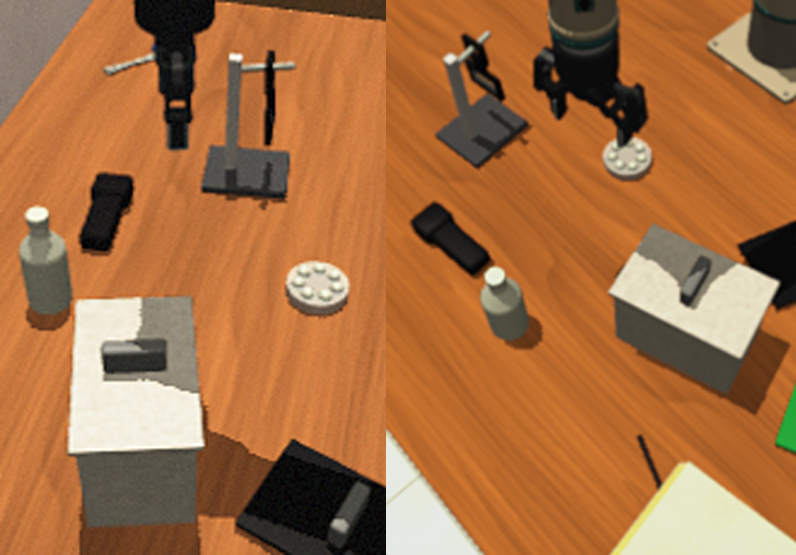

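The lid sits home and square on the case, the magnifier hangs on the peg, and the bottle, dish and reader are where they were. Handing in.

```bash
python3 -c "
from cell import ctrl
print(ctrl.finish_job())"
```

```text
the job is handed in; nothing more can be done
None
```

The job is done and handed in at about 23 s of the 72 s allowed. I lifted the lid off and set it flat on the bench, hung the magnifier by its eye on the peg, let go of it, and put the lid back on the case.

**Lid:** It made contact at the expected home height (tool at 157.8 mm, 157.7 mm predicted). After release, both cameras put its centre at about (556.5, 297) with yaw 17.5°. The case measured (557, 296) and 17.5°.

**Magnifier:** It hangs vertically on the peg, between the tip and the post.

**Bystanders:** The wash bottle, dish and reader look unmoved by eye in the final images; I did not measure them again.

**Disagreements:**
- **Stand yaw:** The readings disagreed by a few degrees, from about 4° to 11°. I hung the magnifier at 6°, with the peg near the middle of the hole.
- **Lid view over the case:** The gripper and shadow spoiled the scene camera's reading while the lid hovered. I relied on the side view and the force readings there.
- **Lid view on the bench:** One side-camera reading of the lid on the bench came out wrong. I used the scene camera and the tool pose instead.

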